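Slide a freshly lacquered drying stand into its bay

ROBOT

A 6-joint arm with a two-finger parallel gripper is mounted at the origin on the work surface. World frame = base frame: x ahead of the robot, y to its left, z up, the work surface at z = 0. Lengths are in m, angles in rad, forces in N, time in s.
With the tool pointing down it reaches from about 0.3 to 0.775 m from the base axis. Payload 14.6 kg.
Tool frame: the origin (TCP) lies on the centre line of the jaws, within the pads' length; the fingertips stand 17 mm ahead of it and the grasp point (between the pads) lies 2 mm behind it; z points along the fingers, x is the direction in which the jaws open and shut, and the axes are right-handed (so a half turn about z gives the same grasp; the last joint's range is limited). The gripper opens to 94 mm and grips with 3 to 60 N. Pads are 16 mm wide; open, the fingers measure 119 mm over their backs; the gripper's body (75 mm by 177 mm) begins 78 mm behind the grasp point.
Start: joints at [1.278, 0.3, 1.521, -0, 1.321, -0.067], TCP at [0.123, 0.536, 0.222] pointing down, gripper open.
Joint ranges: [-3.03, 3.03], [-0.79, 2.21], [0.23, 2.52], [-1.04, 4.18], [0, 3.07], [-2.55, 2.55]. Speed limits (rad/s): [2.22, 2.22, 2.57, 3.14, 3.14, 3.14].

INTERFACE

Orientations are given as [roll, pitch, yaw] about the fixed x, y, z axes, in that order (R = Rz(yaw) Ry(pitch) Rx(roll)).
In Python, from station import ctrl gives the robot as it stands. The module is installed in compiled form; this text tells all that it offers.
- The arm moves only by the tool drive_tool, never from a script. Its argument "increments" is a list of rows, each a list of 3 entries, a list of its own where there are three numbers: the turn, a rotation vector about the tool's x, y, z in degrees, then the shift along the tool's x, y, z in mm, then the opening, from 0 (shut) to 1 (fully open). In form: [[[ax, ay, az], [dx, dy, dz], hand], ...]. A call has 1 to 20 rows; each row shifts and turns the commanded pose from where the row before left it, along the tool's axes as they then stand; what a row does not reach is not made up. A row lasts 1/8 s, in which the tool goes at most 62.5 mm and 10.7 degrees, less where a joint would pass 70% of its speed; a pose out of reach is approached as far as the arm can. A call with a gripper value outside its range is refused whole. The fingers move at their own pace and stop on an object; "squeeze" is the grip in N (left out, the last holds). Time passes only in rows, so rows that do not move let the fingers close. It gives the time, the measured TCP pose, the force and the opening at its end, in the units of the state.
- ctrl.get_obs(): the state, without advancing time (a new reading comes with each control period).
- ctrl.camera(name): name is "scene" or "top" or "wrist"; returns the picture (400x640x3 uint8, red, green, blue); there is no depth.
- ctrl.calibration(name): a dict with "fx", "fy", "cx", "cy" (pixels), "rvec" (rotation vector, rad) and "tvec" (3), from world to camera coordinates, as OpenCV has them. Camera axes: x right, y down, z forward; pixel columns grow to the right and rows downward; lengths in m; the calibration is good to about 2 mm. A picture is of the moment at which its call begins: read the wrist's pose just before it. calibration takes no time and is no camera call; for the wrist camera it gives the pose at the moment of the call.
- ctrl.hand_in(): hands the job in, once; it reports no verdict.
The state is a dict: "time_s": time; "qpos": joint angles; "joint_vel": joint speeds; "tau": joint torques, N m; "ee_pos": TCP position; "eef_rot": TCP orientation; "force": force on the tool from outside, world axes, zero at the start; "moment": the same for the moment, N m; "grip_width": finger opening in m.
Only numpy, scipy, OpenCV 4.12 (cv2) and the standard library are available. Lean on these libraries where they do the work, as an engineer would, in place of code of your own. Each camera call takes 0.05 s, during which the arm holds its last target.

TASK

The lacquer on the tall brass tube with the round foot is still tacky: without lifting or tipping its stand, and without the robot touching it, slide it by its round wooden foot with the forked wooden pusher into the empty bay of the drying rack, until the foot stands on the cork disc. First draw the pusher out from under the drawer unit, lay it flat on the open counter and let go, so that you can take it again farther back on its handle for the pushing. When the stand is home, lay the pusher flat on the counter clear of the rack, and leave everything else on the counter where it is.

Things in the scene. Friction and masses are not known exactly. Their poses are not given: they have to be found in the camera images.
- stand: The drying stand to be moved: a round dark-wood foot 68 mm in diameter and 45 mm high, with a slim tapering freshly lacquered brass tube standing on it, 215 mm tall overall; about 0.5 kg, loose on the counter. Origin at the centre of the underside of the foot, z up its axis.
- pusher: Loose pale-wood pusher lying flat, 200 mm long, 30 mm high, about 0.12 kg. Origin: middle of its length, on its underside; x points to the forked head, z up. Handle: bar 22 mm wide, x = -100 to +66 mm. Head: crossbar 70 mm wide, x = +66 to +84 mm, then two prongs 14 mm wide to x = +100 mm with a 42 mm gap. At the start the rear 70 to 95 mm of the handle are under the drawer unit.
- pusher_head (a point): Middle of the line between the tips of the pusher's two prongs (pusher x = +100 mm), 15 mm above its underside. When both prongs bear on the stand's round foot, the stand's axis is 27 mm ahead of this point.
- pusher_tail (a point): Rear end of the pusher's handle (pusher x = -100 mm), 15 mm above its underside.
- rack: Fixed plywood drying rack, 198 (x) by 156 mm (y), walls 10 mm thick and 150 mm high, no roof or floor (the counter is the floor). Two bays, each 84 mm wide, centred at x = -47 and +47 mm, open towards -y (mouth at y = -78 mm), closed at the back (inner face at y = +68 mm). Origin at the middle of its footprint, on the counter.
- cork_disc: Thin cork disc, 76 mm in diameter, let in flush with the counter (nothing catches on it), in the empty bay: on the bay's middle line, 100 mm behind its mouth (rack y = +22 mm). Origin at its centre. It lies in either bay from case to case.
- neighbour: Another stand, with a square dark-wood foot 62 mm wide and 45 mm high and a flared brass cone on a stem, 153 mm tall; it stands in the other bay and is to be left alone. Origin under its centre.
- unit: Fixed small oak drawer unit, 180 (x) by 160 mm (y), 115 mm high, on two runners along y that leave a passage under it, 148 mm wide (x) and 44 mm high, open at the y = +80 and -80 mm faces; the pusher's head sticks out of the +y face. Its half-open drawer sticks out of the +x face by up to 115 mm, 52 to 106 mm above the counter. Origin at the middle of its footprint, on the counter.
- key_cup_large: Bystander: cork-padded brass key cup, a disc 64 mm in diameter, 23 mm high with its stub. Origin under its centre.
- key_cup_small: Bystander: cork-padded brass key cup, a disc 44 mm in diameter, 23 mm high with its stub. Origin under its centre.
- brass_neck: Bystander: curved lacquered brass saxophone neck lying flat, about 165 mm by 90 mm, 26 mm high. Origin on the counter; its centre line runs through (x, y) = (-88, -20), (-30, -20), (10, -8), (40, 15), (65, 45) mm, up to 13 mm thick either side, with a small brace to (0, 20) mm.
- pad_slick: Bystander: flat chromed pad slick, 4 mm thick; 12 mm wide blade from x = -90 to 0 mm, round end of 38 mm diameter centred at x = +12 mm. Origin on its underside.
- oil_bottle: Bystander: amber oil bottle 38 mm in diameter, 125 mm tall. Origin under its centre.
- screwdriver: Bystander: screwdriver 170 mm long, handle up to 28 mm thick, lying along its x axis (handle to -x). Origin on the counter at about the middle of its length.
- cork_block: Bystander: cork block 90 mm (x) by 50 mm (y), 30 mm high. Origin under its centre.
Mind the look-alikes: they are no part of the job. Leave any orange look-alike of the stand alone. Leave any red look-alike of the pusher alone.

How it is judged:
On the way, in this order (a step that is already met when the one before it is completed fails the run):
1. the pusher lies flat on the counter, its whole length out from under the drawer unit, let go (y of pusher_tail in the frame of unit above 0.082 m and height (world z) of pusher below 0.005 m and angle between pusher's own z axis and vertical below 0.06 rad and contact force between pusher and the fingers below 0.1 N), for 0.2 s.
2. the stand is on the cork disc, upright (horizontal distance between stand and cork_disc below 0.018 m and angle between stand's own z axis and vertical below 0.06 rad), for 0.2 s.
At the end, for the whole second after the job is handed in: The stand is upright (within 0.06 rad) and at rest on the counter with its foot centred within 18 mm of the cork disc's centre; the pusher lies flat and at rest on the counter, both its ends more than 100 mm from the disc's centre (out of the bay) (all of step 2 and height (world z) of each of stand, pusher below 0.005 m and linear speed of each of stand, pusher below 0.02 m/s and angle between pusher's own z axis and vertical below 0.06 rad and horizontal distance between each of pusher_head, pusher_tail and cork_disc above 0.1 m); the robot touches nothing.
It fails at once if the stand is tipped by more than 0.25 rad (angle between stand's own z axis and vertical above 0.25 rad).
It fails at once if the stand is lifted off the counter by more than 12 mm (height (world z) of stand above 0.012 m).
It fails at once if the robot touches the stand (contact force between stand and the fingers above 0.5 N or contact force between stand and the arm above 0.5 N).
It fails at once if the pusher bears on the stand above its wooden foot (pusher raised more than 25 mm) (contact force between stand and pusher above 0.5 N and height (world z) of pusher above 0.025 m).
It fails at once if a bystander is moved by more than 25 mm (distance of any of key_cup_large, key_cup_small, brass_neck, pad_slick, oil_bottle, screwdriver, cork_block, neighbour from where it was at the start of the episode above 0.025 m).
It also fails if it takes over 64 s, if anything falls off the work surface, if the arm or the gripper's body presses on something with over 40 N, if the wrist force passes 120 N, or if a joint passes its speed limit or range.

## Working session

There is one attempt and no reset: what is moved stays moved. The work goes in short steps, Python scripts to look and compute and a tool call to move; the robot and the scene stay as the last step left them, time stands still between calls to the robot, and variables do not carry over. Pictures are saved under pics/ and viewed, and the job is handed in when it is done.

Besides the shell and the picture viewer there is one more tool, called after "Call:" as name(argument=value, ...), one argument or row to a line, values as JSON. drive_tool: Moves the arm, as the interface text tells. Its arguments: {"type":"object","properties":{"increments":{"type":"array"},"squeeze":{"type":"number"}},"required":["increments"]}

```bash
mkdir -p pics; ls; python3 - <<'E'
from station import ctrl
import cv2
o=ctrl.get_obs()
print(o)
for n in("scene","top"):
    cv2.imwrite(f"pics/{n}0.png",ctrl.camera(n)[:,:,::-1]); print(ctrl.calibration(n))
E
```

```text
pics
{'time_s': 0.0, 'qpos': array([ 1.27841555e+00,  3.00467520e-01,  1.52160370e+00,  3.86725120e-05,
        1.32070141e+00, -6.65718513e-02]), 'joint_vel': array([ 0.00153229,  0.00094748, -0.00010569,  0.00232023,  0.00052236,
       -0.00107446]), 'tau': array([ 9.79449615e-04, -5.31799829e+01, -3.52746570e+01,  7.09049148e-02,
        2.43029022e-02, -6.33859395e-05]), 'ee_pos': array([0.12304774, 0.53580007, 0.22187872]), 'eef_rot': array([-3.14147678e+00,  1.17487299e-03,  1.34497787e+00]), 'force': array([-0.53182633,  0.01639305, -0.50103241]), 'moment': array([ 0.02377876,  0.01006124, -0.00680851]), 'grip_width': 0.0941617855252078}
{'fx': 450.80267023280413, 'fy': 450.80267023280413, 'cx': 318.27843947726365, 'cy': 203.34448746200692, 'rvec': array([ 2.24571538,  0.6482564 , -0.31491552]), 'tvec': array([-0.43591412, -0.19816862,  1.66522764])}
{'fx': 362.8523625172721, 'fy': 362.8523625172721, 'cx': 321.19666170777555, 'cy': 202.2812680328239, 'rvec': array([ 2.17739192, -2.18507588,  0.1251311 ]), 'tvec': array([-0.03861405,  0.55411846,  1.02867042])}
```

View pics/scene0.png

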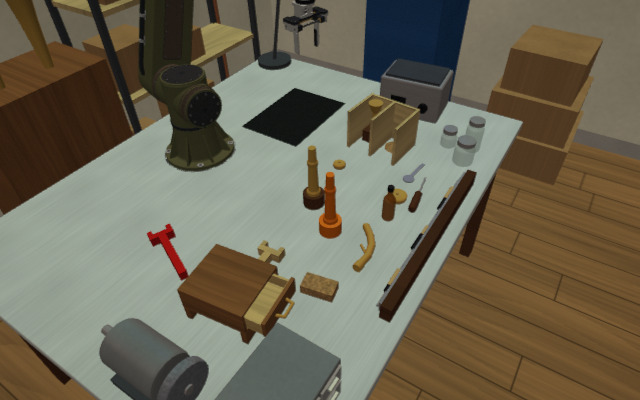

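View pics/top0.png

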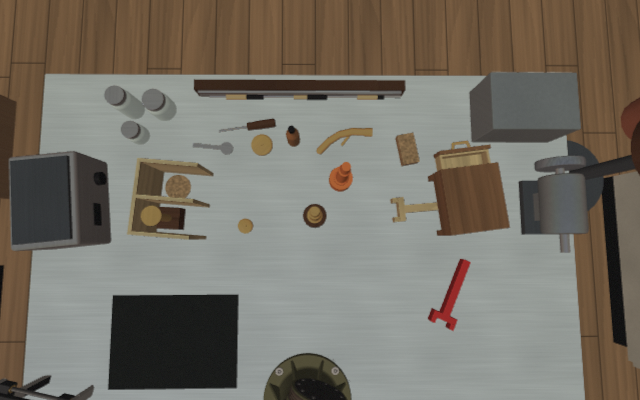

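```bash
cat > h.py <<'E'
import numpy as np, cv2
from station import ctrl
def cal(n):
    c=ctrl.calibration(n); K=np.array([[c['fx'],0,c['cx']],[0,c['fy'],c['cy']],[0,0,1]]); return K,np.array(c['rvec'],float),np.array(c['tvec'],float)
def unproj(px,z,c):
    K,r,t=c; R=cv2.Rodrigues(r)[0]; o=-R.T@t
    px=np.atleast_2d(px).astype(float); out=[]
    for u,v in px:
        d=R.T@np.linalg.inv(K)@np.array([u,v,1]); s=(z-o[2])/d[2]; out.append((o+s*d)[:2])
    return np.array(out)
def proj(P,c):
    K,r,t=c; return cv2.projectPoints(np.atleast_2d(P).astype(float),r,t,K,None)[0][:,0]
def crop(img,x0,y0,w,h,s,name):
    cv2.imwrite(name,cv2.resize(img[y0:y0+h,x0:x0+w],None,fx=s,fy=s,interpolation=cv2.INTER_CUBIC))
E
python3 - <<'E'
from h import *
im=cv2.imread('pics/top0.png')
crop(im,120,145,130,100,6,'pics/c1.png')
crop(im,290,150,130,100,6,'pics/c2.png')
crop(im,380,120,133,100,6,'pics/c3.png')
E
```

```text
(no output)
```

View pics/c1.png

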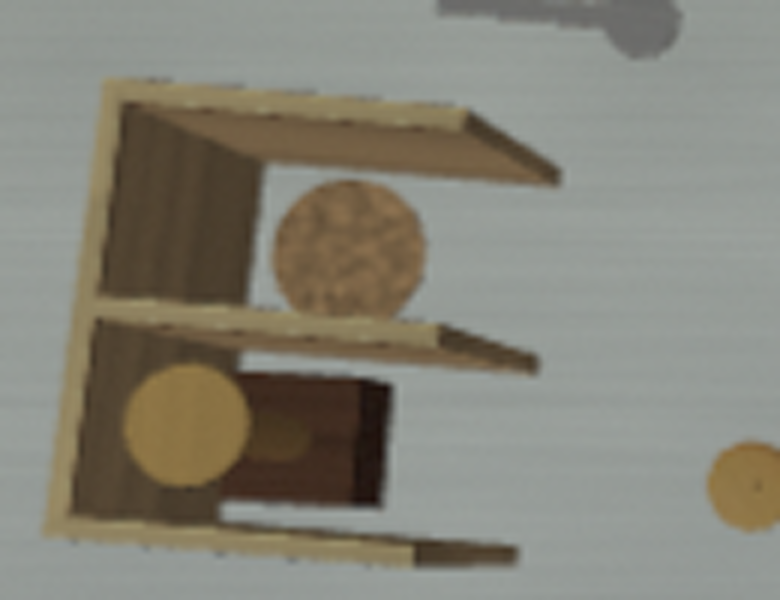

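View pics/c2.png

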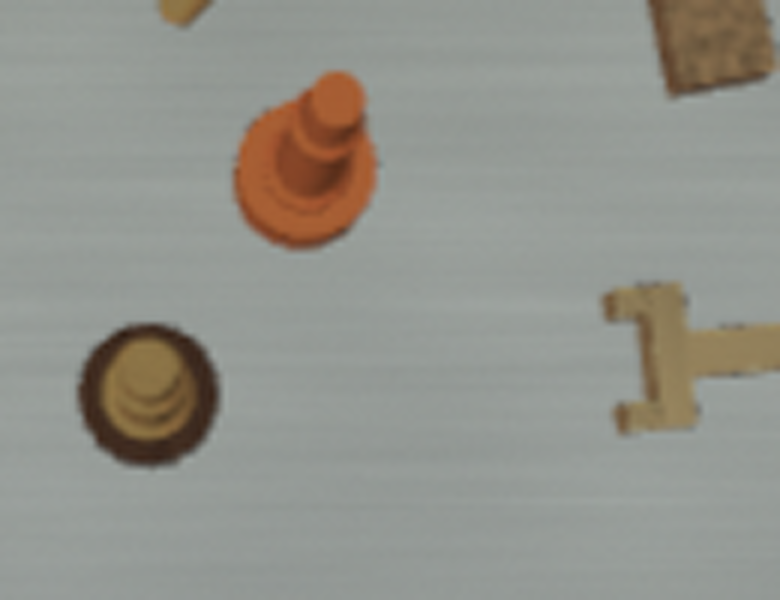

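View pics/c3.png

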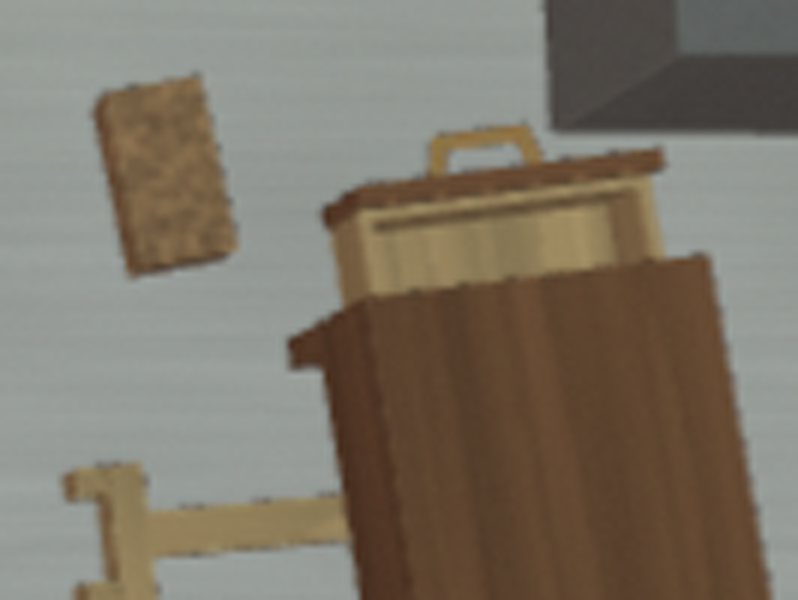

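```bash
cat > m1.py <<'E'
from h import *
from scipy.optimize import least_squares
c=cal('top')
def full(x0,y0,p): return (np.array(p,float)+.5)/6-.5+[x0,y0]
def fit(obj,px,x0):
    obj=np.array(obj,float)
    def w(q):
        a=q[2];R=np.array([[np.cos(a),-np.sin(a),0],[np.sin(a),np.cos(a),0],[0,0,1]])
        return obj@R.T+[q[0],q[1],0]
    f=lambda q:(proj(w(q),c)-px).ravel()
    s=least_squares(f,x0,loss='soft_l1'); print('res px',np.abs(s.fun).round(1)); return s.x
px=full(120,145,[(104,80),(45,533),(467,108),(414,567),(560,186),(516,566),(537,374)])
k=fit([(.099,.078,.15),(-.099,.078,.15),(.099,-.078,.15),(-.099,-.078,.15),(.089,-.078,0),(-.099,-.078,0),(-.005,-.078,0)],px,[.55,.4,0])
print('rack',k)
R=lambda a:np.array([[np.cos(a),-np.sin(a)],[np.sin(a),np.cos(a)]])
print('disc from rack',k[:2]+R(k[2])@[.047,.022],'direct',unproj(full(120,145,[(350,249)]),0,c))
print('neighbour foot right edge etc', unproj(full(120,145,[(362,380),(355,506)]),.045,c))
print('cup small',unproj(full(120,145,[(752,487)]),.015,c))
# stand: foot top circle
print('stand',unproj(full(290,150,[(149,394)]),.045,c), 'base-ish',unproj(full(290,150,[(79,394),(219,394),(149,323),(149,466)]),.045,c))
print('orange',unproj(full(290,150,[(307,170)]),.045,c))
px=full(290,150,[(617,292),(683,285),(697,428),(632,433),(688,333),(693,375)])
p=fit([(.1,.035,.03),(.066,.035,.03),(.066,-.035,.03),(.1,-.035,.03),(.066,.011,.03),(.066,-.011,.03)],px,[.5,-.3,1.6])
print('pusher',p)
d=np.array([np.cos(p[2]),np.sin(p[2])]);print('head',p[:2]+.1*d,'tail',p[:2]-.1*d)
px=full(380,120,[(370,297),(708,256),(290,342)])
u=fit([(.09,.08,.115),(.09,-.08,.115)],px[:2],[.5,-.35,0]);print('unit',u)
E
python3 m1.py
```

```text
res px [0.2 0.8 0.6 0.7 0.1 0.4 0.2 0.1 0.2 0.2 0.5 0.1 0.5 0.2]
rack [ 0.55482112  0.36696916 -0.08572815]
disc from rack [0.60353223 0.38486408] direct [[0.60608131 0.38494665]]
neighbour foot right edge etc [[0.53724837 0.36032283]
 [0.47788165 0.36165485]]
cup small [[0.4870383  0.18171663]]
stand [[ 0.5151851 -0.0207412]] base-ish [[ 0.5152945   0.0124629 ]
 [ 0.51507558 -0.0539853 ]
 [ 0.54903475 -0.02083031]
 [ 0.48107384 -0.0206514 ]]
orange [[ 0.62260173 -0.09686609]]
res px [ 0.6 17.1  0.  19.9  0.5 27.7  0.2 30.1  0.1  3.7  0.2 10.7]
pusher [ 0.53542554 -0.34926358  1.42668411]
head [ 0.54978693 -0.2503002 ] tail [ 0.52106415 -0.44822696]
res px [0.7 0.1 0.7 0.1]
unit [ 0.55492544 -0.45244224  0.12048297]
```

```bash
sed -i 's/p=fit.*/p=fit([(.1,-.035,.03),(.066,-.035,.03),(.066,.035,.03),(.1,.035,.03),(.066,-.011,.03),(.066,.011,.03)],px,[.5,-.3,1.6])/' m1.py; python3 m1.py | tail -5; python3 - <<'E'
from h import *
c=cal('scene'); im=cv2.imread('pics/scene0.png')
# overlay check of base points
for P in [(.604,.385,0),(.515,-.021,0),(.515,-.021,.215),(.487,.182,0)]:
    print(P,proj(P,c))
w=cal('wrist');print(w, unproj([(320,200),(0,0),(640,400)],0,w))
E
```

```text
res px [0.5 0.3 0.1 0.2 0.4 0.1 0.4 0.1 0.2 0.  0.2 0.5]
pusher [ 0.53943269 -0.34943359  1.65478879]
head [ 0.53104332 -0.24978612] tail [ 0.54782207 -0.44908106]
res px [0.7 0.1 0.7 0.1]
unit [ 0.55492544 -0.45244224  0.12048297]
(0.604, 0.385, 0) [[394.75641404 146.52883534]]
(0.515, -0.021, 0) [[313.75586577 202.03066745]]
(0.515, -0.021, 0.215) [[311.49916895 146.91011053]]
(0.487, 0.182, 0) [[338.8517035  165.65324965]]
(array([[347.59154601,   0.        , 317.65005145],
       [  0.        , 347.59154601, 200.79434703],
       [  0.        ,   0.        ,   1.        ]]), array([-2.28915354, -1.82290997, -0.24082473]), array([-0.55014948, -0.02710111,  0.38999568])) [[ 0.15020462  0.53272742]
 [-0.12028993  0.26971496]
 [ 0.51964609  0.89194986]]
```

```bash
cat > plan.py <<'E'
import sys
from h import *
from scipy.spatial.transform import Rotation as Rn
def plan(x,y,z,yaw):
    o=ctrl.get_obs(); R=Rn.from_euler('xyz',o['eef_rot']).as_matrix(); p=o['ee_pos']
    Rt=Rn.from_euler('xyz',[np.pi,0,yaw]).as_matrix()
    print('t',round(o['time_s'],2),'pos',p.round(4),'rpy',o['eef_rot'].round(4),'w',round(o['grip_width'],4),'F',o['force'].round(1),'q',o['qpos'].round(2))
    print('shift(now axes) mm',(R.T@(np.array([x,y,z])-p)*1e3).round(1),'shift(target axes)',(Rt.T@(np.array([x,y,z])-p)*1e3).round(1),'turn deg',np.degrees(Rn.from_matrix(R.T@Rt).as_rotvec()).round(2))
if __name__=='__main__': plan(*map(float,sys.argv[1:5]))
E
python3 plan.py .536 -.31 .302 .084
python3 -c "
from h import *
crop(cv2.imread('pics/scene0.png'),240,0,130,80,6,'pics/c4.png')"
```

```text
t 0.1 pos [0.1231 0.5358 0.2219] rpy [-3.1415e+00  1.1000e-03  1.3450e+00] w 0.0938 F [ 0.7  0.5 -0.3] q [ 1.28  0.3   1.52  0.    1.32 -0.07]
shift(now axes) mm [-732.   591.8  -79.3] shift(target axes) [340.5 877.5 -80.1] turn deg [3.000e-02 5.000e-02 7.225e+01]
```

View pics/c4.png

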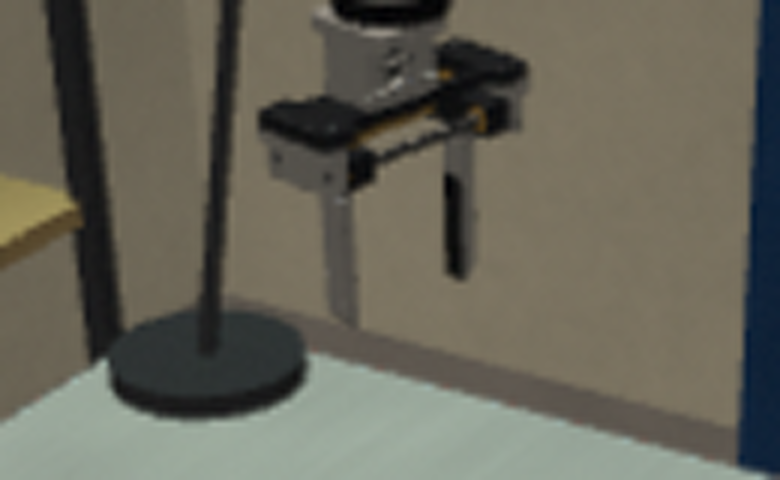

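The body's long side runs along the jaw direction, as assumed. Top view: pusher head at crop (605–697, 285–433), stand at (149,394), disc at (350,249). Moving up and over.

Call:
drive_tool(
  increments=[
    [[0,0,0],[0,0,-40],1],
    [[0,0,0],[0,0,-40],1],
    [[0,0,0],[-43,35,0],1],
    [[0,0,0],[-43,35,0],1],
    [[0,0,0],[-43,35,0],1],
    [[0,0,0],[-43,35,0],1],
    [[0,0,0],[-43,35,0],1],
    [[0,0,0],[-43,35,0],1],
    [[0,0,0],[-43,35,0],1],
    [[0,0,0],[-43,35,0],1],
    [[0,0,0],[-43,35,0],1],
    [[0,0,0],[-43,35,0],1],
    [[0,0,0],[-43,35,0],1],
    [[0,0,0],[-43,35,0],1],
    [[0,0,0],[-43,35,0],1],
    [[0,0,0],[-43,35,0],1],
    [[0,0,0],[-43,35,0],1],
    [[0,0,0],[-43,35,0],1],
    [[0,0,0],[-44,32,0],1],
  ],
)

```text
time_s: 2.48
ee_pos: [0.5368, -0.3116, 0.3019]
eef_rot: [-3.141, -0.0, 1.345]
force: [0.4, 0.8, 0.4]
grip_width: 0.0937
```

Call:
drive_tool(
  increments=[
    [[0,0,10.3],[0,0,0],1],
    [[0,0,10.3],[0,0,0],1],
    [[0,0,10.3],[0,0,0],1],
    [[0,0,10.3],[0,0,0],1],
    [[0,0,10.3],[0,0,0],1],
    [[0,0,10.3],[0,0,0],1],
    [[0,0,10.4],[0,0,0],1],
    [[0,0,0],[0,0,0],1],
  ],
)

```text
time_s: 3.48
ee_pos: [0.5362, -0.3099, 0.3021]
eef_rot: [-3.141, 0.001, 0.086]
force: [-0.3, -0.5, 0.7]
grip_width: 0.0941
```

```bash
python3 plan.py .536 -.31 .1 .084; python3 - <<'E'
from h import *
w=cal('wrist');im=ctrl.camera('wrist')[:,:,::-1].copy();np.save('w1.npy',np.array([w[0],0,0],dtype=object),allow_pickle=True)
import pickle;pickle.dump(w,open('w1.pkl','wb'))
cv2.imwrite('pics/w1.png',im)
E
```

```text
t 3.48 pos [ 0.5362 -0.3099  0.3021] rpy [-3.1412e+00  5.0000e-04  8.6000e-02] w 0.0941 F [-0.3 -0.5  0.7] q [-0.58  0.42  1.18 -0.    1.54 -0.67]
shift(now axes) mm [-1.000e-01  2.000e-01  2.021e+02] shift(target axes) [-2.000e-01  1.000e-01  2.021e+02] turn deg [-0.02  0.03  0.11]
```

View pics/w1.png

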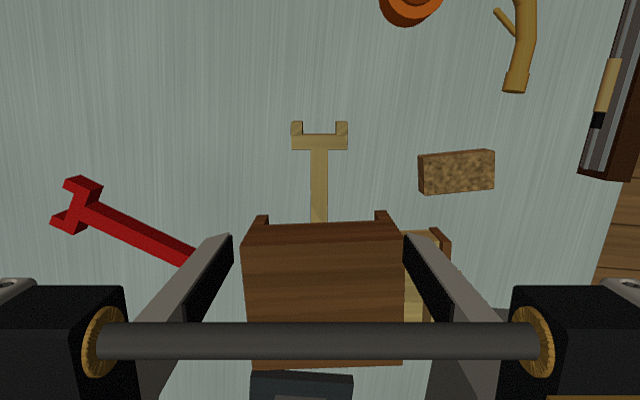

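```bash
python3 - <<'E'
from h import *
import pickle
from scipy.optimize import least_squares
c=pickle.load(open('w1.pkl','rb'))
obj=np.array([(.1,.035,.03),(.1,-.035,.03),(.066,.035,.03),(.066,-.035,.03),(.066,.011,.03),(.066,-.011,.03)])
px=np.array([(290,121.5),(348,121.5),(291.5,150),(348,149.5),(311,150),(328,150)])
def w(q):
    a=q[2];R=np.array([[np.cos(a),-np.sin(a),0],[np.sin(a),np.cos(a),0],[0,0,1]]);return obj@R.T+[q[0],q[1],0]
s=least_squares(lambda q:(proj(w(q),c)-px).ravel(),[.54,-.35,1.65]);print(s.x,s.fun.round(1))
im=cv2.imread('pics/w1.png');print(unproj([(311,200),(328,200),(311,222),(328,222)],.03,c))
print('unit top front',unproj([(242,238),(404,224)],.115,c))
E
```

```text
[ 0.54293642 -0.35032774  1.66525337] [ 0.5  0.5  0.  -0.  -0.2 -0.  -0.4  0.  -0.4 -0.2  0.3 -0.3]
[[ 0.53144183 -0.3499165 ]
 [ 0.55330653 -0.34803397]
 [ 0.53386067 -0.37970272]
 [ 0.5561014  -0.37778828]]
unit top front [[ 0.46106607 -0.37556462]
 [ 0.63127162 -0.34508173]]
```

Call:
drive_tool(
  increments=[
    [[0,0,-0.2],[0.5,-10,0],0.7],
    [[0,0,0],[0,0,45],0.7],
    [[0,0,0],[0,0,45],0.7],
    [[0,0,0],[0,0,45],0.7],
    [[0,0,0],[0,0,45],0.7],
    [[0,0,0],[0,0,40],0.7],
    [[0,0,0],[0,0,30],0.7],
    [[0,0,0],[0,0,20],0.7],
    [[0,0,0],[0,0,10],0.7],
    [[0,0,0],[0,0,0],0.7],
  ],
)

```text
time_s: 4.78
ee_pos: [0.536, -0.2999, 0.0226]
eef_rot: [-3.142, -0.0, 0.089]
force: [0.3, 0.3, 0.7]
grip_width: 0.0653
```

```bash
python3 plan.py .5365 -.300 .022 .09; python3 - <<'E'
from h import *
for n in('wrist','top'):
    cv2.imwrite(f'pics/{n}2.png',ctrl.camera(n)[:,:,::-1])
crop(cv2.imread('pics/top2.png'),380,120,133,100,6,'pics/c5.png')
E
```

```text
t 4.78 pos [ 0.536  -0.2999  0.0226] rpy [-3.1416 -0.      0.089 ] w 0.0653 F [0.3 0.3 0.7] q [-0.57  0.66  1.49  0.    0.99 -0.66]
shift(now axes) mm [0.5 0.2 0.6] shift(target axes) [0.5 0.2 0.6] turn deg [-0.   -0.   -0.06]
```

View pics/wrist2.png

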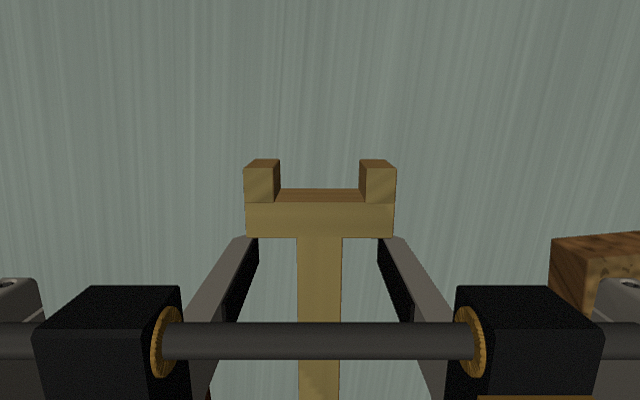

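View pics/c5.png

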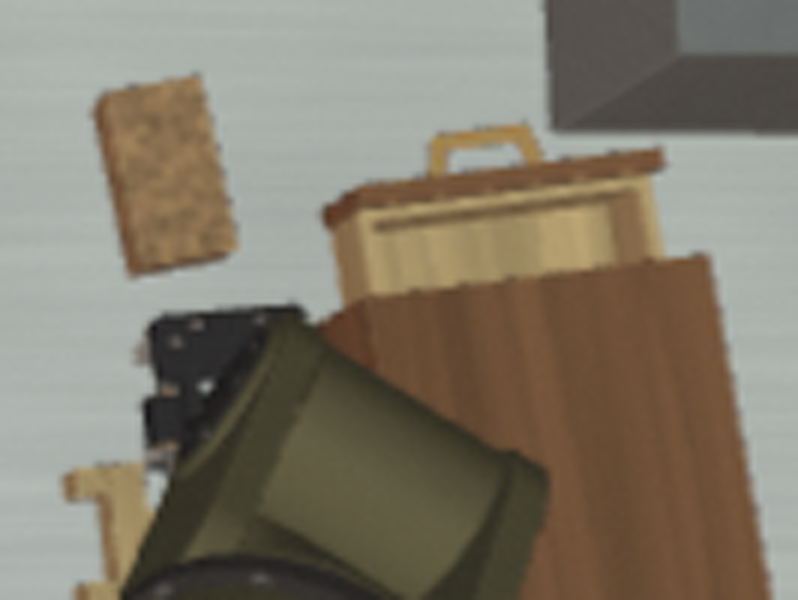

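Call:
drive_tool(
  increments=[
    [[0,0,0],[0,0,0],0],
    [[0,0,0],[0,0,0],0],
    [[0,0,0],[0,0,0],0],
    [[0,0,0],[0,0,0],0],
    [[0,0,0],[0,0,0],0],
    [[0,0,0],[0,0,0],0],
  ],
  squeeze=30,
)

```text
time_s: 5.62
ee_pos: [0.5359, -0.2999, 0.0224]
eef_rot: [3.142, -0.0, 0.088]
force: [-0.4, 0.7, -0.6]
grip_width: 0.022
```

Call:
drive_tool(
  increments=[
    [[0,0,0],[0,-8,0],0],
    [[0,0,0],[0,-14,0],0],
    [[0,0,0],[0,-15,0],0],
    [[0,0,0],[0,-15,0],0],
    [[0,0,0],[0,-15,0],0],
    [[0,0,0],[0,-15,0],0],
    [[0,0,0],[0,-15,0],0],
    [[0,0,0],[0,-14,0],0],
    [[0,0,5.6],[-11,0,0],0],
    [[0,0,5.6],[-11,0,0],0],
    [[0,0,5.6],[-11,1,0],0],
    [[0,0,5.6],[-11,2,0],0],
    [[0,0,0],[0,0,0],0],
  ],
)

```text
time_s: 7.25
ee_pos: [0.4816, -0.1894, 0.0226]
eef_rot: [-3.141, 0.0, -0.302]
force: [0.4, -0.2, -0.9]
grip_width: 0.0215
```

```bash
python3 plan.py .486 -.113 .022 -.304; python3 - <<'E'
from h import *
for n in('scene','top'):
    cv2.imwrite(f'pics/{n}3.png',ctrl.camera(n)[:,:,::-1])
crop(cv2.imread('pics/top3.png'),290,130,200,130,4,'pics/c6.png')
crop(cv2.imread('pics/scene3.png'),180,130,200,150,4,'pics/c7.png')
E
```

```text
t 7.25 pos [ 0.4816 -0.1894  0.0226] rpy [-3.1415e+00  2.0000e-04 -3.0230e-01] w 0.0215 F [ 0.4 -0.2 -0.9] q [-0.45  0.49  1.78  0.    0.87 -0.14]
shift(now axes) mm [-18.5 -74.2   0.6] shift(target axes) [-18.7 -74.2   0.6] turn deg [-0.01  0.01  0.1 ]
```

View pics/c6.png

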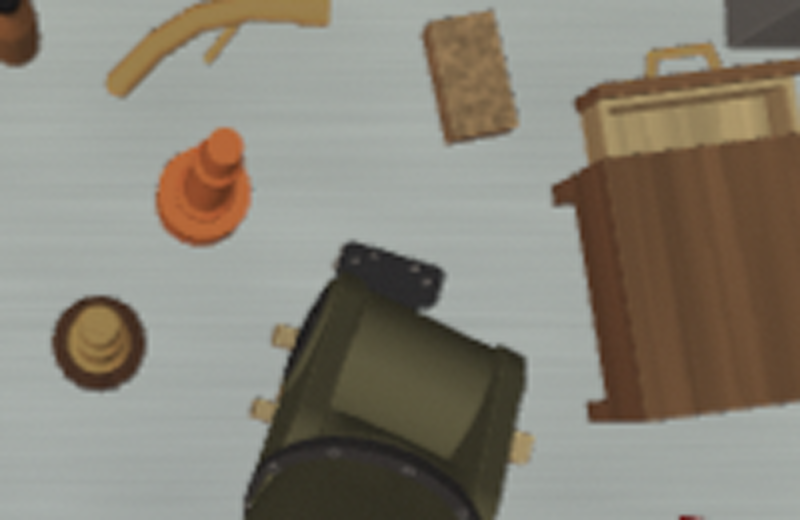

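View pics/c7.png

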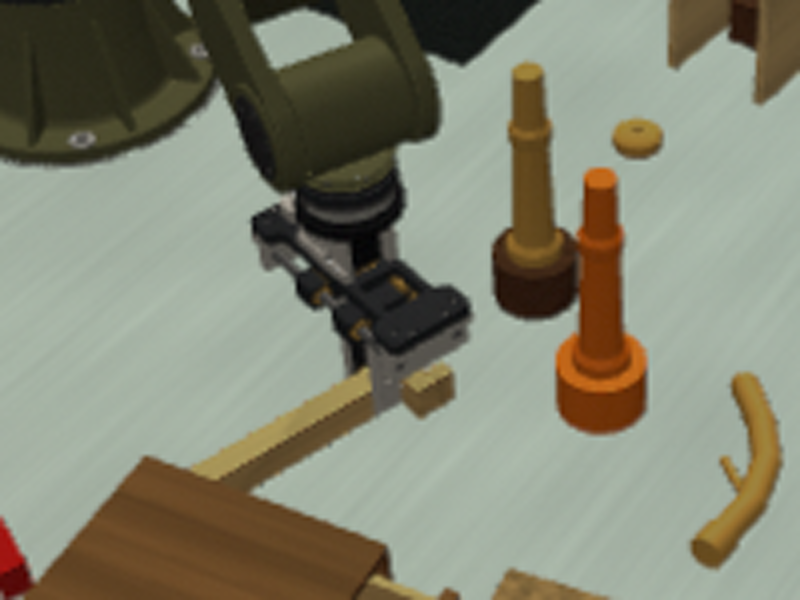

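Call:
drive_tool(
  increments=[
    [[0,0,0],[-9,-4,0],0],
    [[0,0,0],[-9,-10,0],0],
    [[0,0,0],[-0.5,-14,0],0],
    [[0,0,0],[0,-14,0],0],
    [[0,0,0],[0,-12,0],0],
    [[0,0,0],[0,0,0.5],0],
    [[0,0,0],[0,0,0],0.6],
    [[0,0,0],[0,0,0],0.6],
    [[0,0,0],[0,0,0],0.6],
    [[0,0,0],[0,0,0],0.6],
    [[0,0,0],[0,0,0],0.6],
    [[0,0,0],[0,0,-40],0.6],
    [[0,0,0],[0,30,-40],0.6],
    [[0,0,0],[0,45,-30],0.6],
    [[0,0,0],[0,45,0],0.6],
    [[0,0,0],[0,0,0],0.6],
  ],
)

```text
time_s: 9.35
ee_pos: [0.4438, -0.2494, 0.1322]
eef_rot: [3.141, -0.001, -0.306]
force: [0.3, 1.1, -0.4]
grip_width: 0.0568
```

```bash
python3 plan.py .45 -.23 .022 -.304; python3 - <<'E'
from h import *
import pickle
c=cal('wrist');pickle.dump(c,open('w4.pkl','wb'))
for n in('wrist','top'):
    cv2.imwrite(f'pics/{n}4.png',ctrl.camera(n)[:,:,::-1])
crop(cv2.imread('pics/top4.png'),290,130,200,130,4,'pics/c8.png')
E
```

```text
t 9.35 pos [ 0.4438 -0.2494  0.1322] rpy [ 3.1412e+00 -6.0000e-04 -3.0580e-01] w 0.0568 F [ 0.3  1.1 -0.4] q [-0.58  0.31  1.74 -0.    1.1  -0.28]
shift(now axes) mm [  0.  -20.4 110.2] shift(target axes) [ 1.000e-01 -2.030e+01  1.102e+02] turn deg [ 0.02 -0.04 -0.1 ]
```

View pics/wrist4.png

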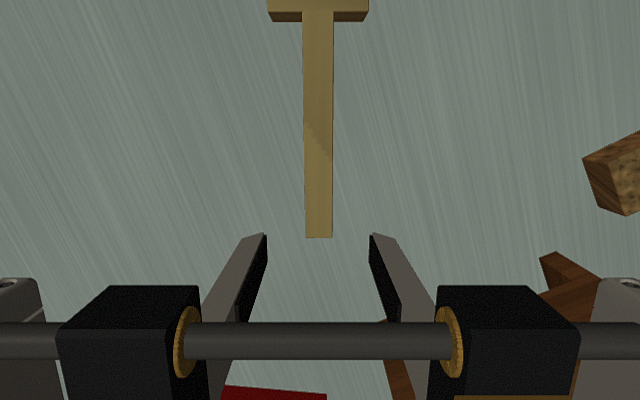

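View pics/c8.png

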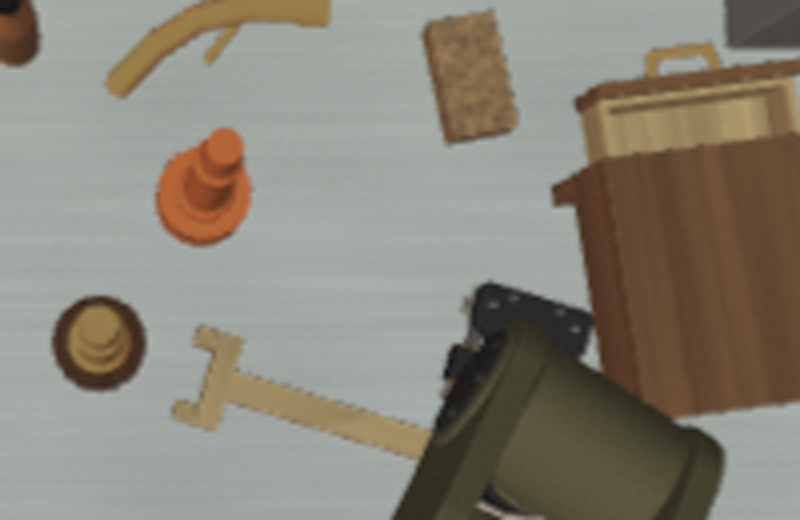

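```bash
python3 - <<'E'
from h import *
import pickle
c=pickle.load(open('w4.pkl','rb'))
P=unproj([(305,237),(333,237),(302.5,22),(333.5,22)],.03,c);print(P)
t=P[:2].mean(0);h=P[2:].mean(0);print('tail',t,'x=+66?',h,np.linalg.norm(h-t),'yaw',np.arctan2(*(h-t)[::-1]))
f=lambda p:(np.array(p,float)+.5)/4-.5+[290,130]
T=cal('top');q=unproj(f([(205,328),(242,342),(216,430),(181,416)]),.03,T);print(q)
hb=(q[1]+q[2])/2; print('rear bar mid',hb, 'yaw',np.arctan2(*(q[1]-q[2])[::-1])+np.pi/2)
print('stand',unproj(f([(99,343)]),.045,T))
E
```

```text
[[ 0.42671875 -0.27057065]
 [ 0.44829852 -0.27739455]
 [ 0.47410109 -0.1197155 ]
 [ 0.49451854 -0.12615673]]
tail [ 0.43750864 -0.2739826 ] x=+66? [ 0.48430981 -0.12293612] 0.15813092409929808 yaw 1.2703309784980812
[[ 0.52634614 -0.09739283]
 [ 0.51610871 -0.12410673]
 [ 0.45279369 -0.10460831]
 [ 0.46293427 -0.0794897 ]]
rear bar mid [ 0.4844512  -0.11435752] yaw 1.2720539444599703
stand [[ 0.51482906 -0.02062161]]
```

Call:
drive_tool(
  increments=[
    [[0,0,0],[0,-3,30],0.6],
    [[0,0,0],[0,0,35],0.6],
    [[0,0,0],[0,0,30],0.6],
    [[0,0,0],[0,0,15],0.6],
    [[0,0,0],[0,0,0],0],
    [[0,0,0],[0,0,0],0],
    [[0,0,0],[0,0,0],0],
    [[0,0,0],[0,0,0],0],
    [[0,0,0],[0,0,0],0],
    [[0,0,0],[0,0,0],0],
  ],
  squeeze=50,
)

```text
time_s: 10.7
ee_pos: [0.4458, -0.2446, 0.0226]
eef_rot: [3.141, -0.001, -0.303]
force: [-1.7, 1.6, 7.3]
grip_width: 0.0214
```

```bash
python3 plan.py .456 -.209 .0225 -.304; python3 - <<'E'
from h import *
for n in('wrist',):
    cv2.imwrite(f'pics/{n}5.png',ctrl.camera(n)[:,:,::-1])
E
```

```text
t 10.7 pos [ 0.4458 -0.2446  0.0226] rpy [ 3.1414e+00 -1.0000e-03 -3.0270e-01] w 0.0214 F [-1.7  1.6  7.3] q [-0.57  0.47  1.81  0.    0.86 -0.27]
shift(now axes) mm [ -0.9 -37.    0.1] shift(target axes) [ -0.9 -37.    0.1] turn deg [ 0.01 -0.06  0.07]
```

View pics/wrist5.png

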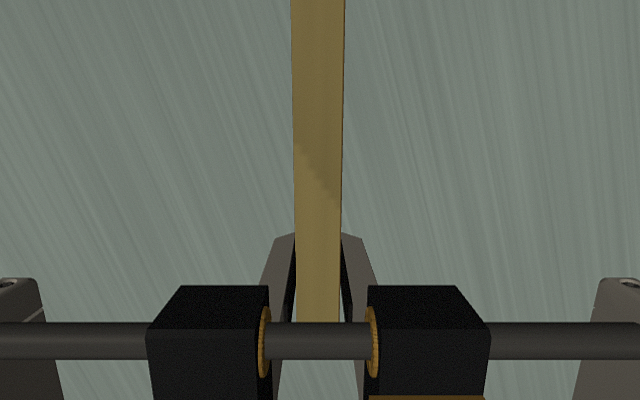

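Call:
drive_tool(
  increments=[
    [[0,0,0],[0,-8,0],0],
    [[0,0,0],[0,-9,0],0],
    [[0,0,0],[0,-8,0],0],
    [[0,0,0],[0,-5,0],0],
    [[0,0,0],[0,-3,0],0],
    [[0,0,0],[0,-3,0],0],
    [[0,0,0],[0,-3,0],0],
    [[0,0,0],[0,-4,0],0],
    [[0,0,0],[0,-5,0],0],
    [[0,0,0],[0,-6,0],0],
    [[0,0,0],[0,-7,0],0],
    [[0,0,0],[0,-7,0],0],
    [[0,0,0],[0,-7,0],0],
    [[0,0,0],[0,-5,0],0],
    [[0,0,0],[0,0,0],0],
  ],
)

```text
time_s: 12.62
ee_pos: [0.4698, -0.1682, 0.0226]
eef_rot: [3.141, -0.002, -0.302]
force: [0.6, -0.4, 5.7]
grip_width: 0.0216
```

```bash
python3 plan.py .456 -.209 .0225 -.304; python3 - <<'E'
from h import *
for n in('scene','top'):
    cv2.imwrite(f'pics/{n}6.png',ctrl.camera(n)[:,:,::-1])
crop(cv2.imread('pics/top6.png'),220,130,200,130,4,'pics/c9.png')
crop(cv2.imread('pics/scene6.png'),230,80,200,150,4,'pics/c10.png')
E
```

```text
t 12.62 pos [ 0.4698 -0.1682  0.0226] rpy [ 3.1411e+00 -1.5000e-03 -3.0240e-01] w 0.0216 F [ 0.6 -0.4  5.7] q [-0.42  0.46  1.83 -0.    0.85 -0.11]
shift(now axes) mm [-1.1 43.1  0.1] shift(target axes) [-1.  43.1  0.1] turn deg [ 0.03 -0.09  0.09]
```

View pics/c9.png

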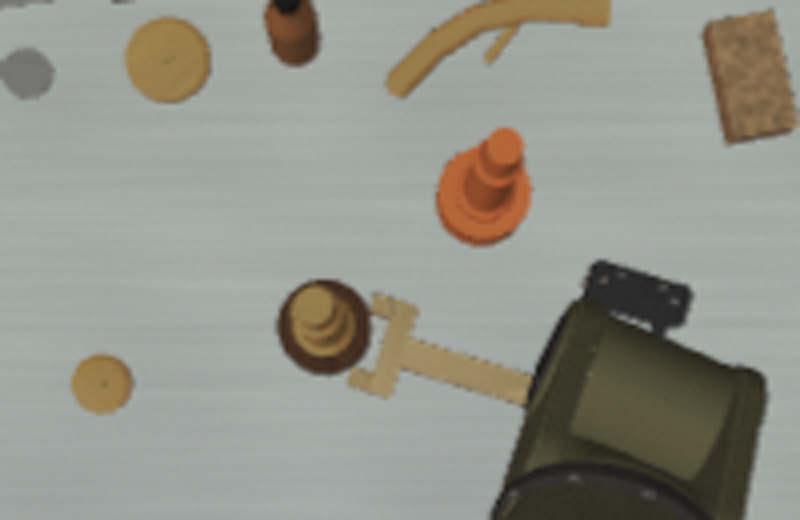

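View pics/c10.png

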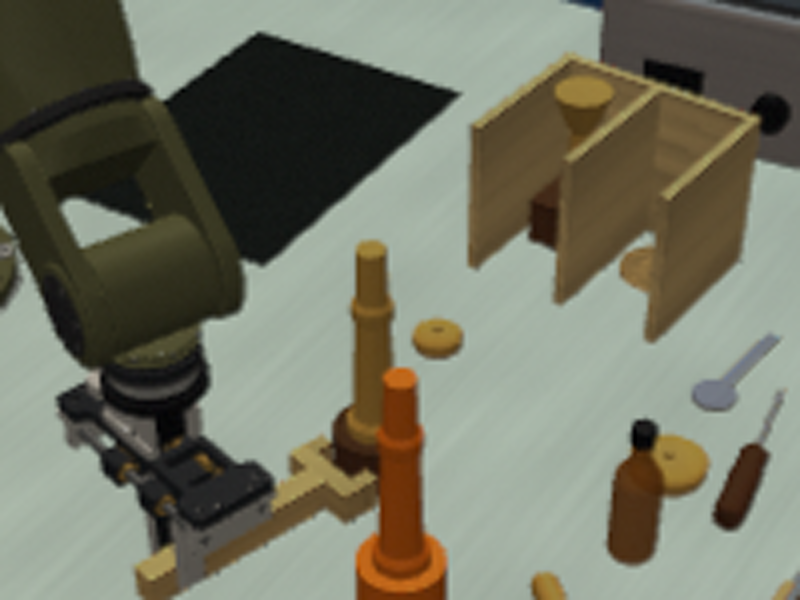

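Call:
drive_tool(
  increments=[
    [[0,0,0],[0,-4,0],0],
    [[0,0,0],[0,-6,0],0],
    [[0,0,0],[0,-8,0],0],
    [[0,0,0],[0,-9,0],0],
    [[0,0,0],[0,-9,0],0],
    [[0,0,0],[0,-9,0],0],
    [[0,0,0],[0,-9,0],0],
    [[0,0,0],[0,-9,0],0],
    [[0,0,0],[0,-9,0],0],
    [[0,0,0],[0,-9,0],0],
    [[0,0,0],[0,-9,0],0],
    [[0,0,0],[0,-9,0],0],
    [[0,0,0],[0,-9,0],0],
    [[0,0,0],[0,-9,0],0],
    [[0,0,0],[0,-9,0],0],
    [[0,0,0],[0,-9,0],0],
    [[0,0,0],[0,-8,0],0],
    [[0,0,0],[0,-7,0],0],
    [[0,0,0],[0,-4,0],0],
    [[0,0,0],[0,0,0],0],
  ],
)

```text
time_s: 15.22
ee_pos: [0.5156, -0.0212, 0.0226]
eef_rot: [3.141, -0.001, -0.302]
force: [-1.5, -3.3, 7.0]
grip_width: 0.0212
```

```bash
python3 plan.py .456 -.209 .0225 -.304; python3 - <<'E'
from h import *
for n in('wrist','top'):
    cv2.imwrite(f'pics/{n}7.png',ctrl.camera(n)[:,:,::-1])
crop(cv2.imread('pics/top7.png'),120,130,200,130,4,'pics/c11.png')
E
```

```text
t 15.22 pos [ 0.5156 -0.0212  0.0226] rpy [ 3.1413e+00 -1.3000e-03 -3.0240e-01] w 0.0212 F [-1.5 -3.3  7. ] q [-0.11  0.49  1.78 -0.    0.87  0.19]
shift(now axes) mm [ -1.  197.    0.2] shift(target axes) [-7.00e-01  1.97e+02  1.00e-01] turn deg [ 0.02 -0.07  0.09]
```

View pics/c11.png

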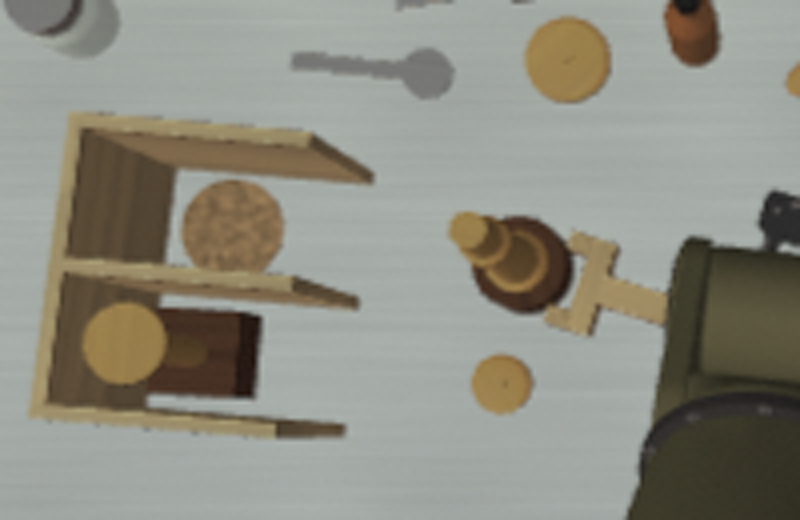

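View pics/wrist7.png

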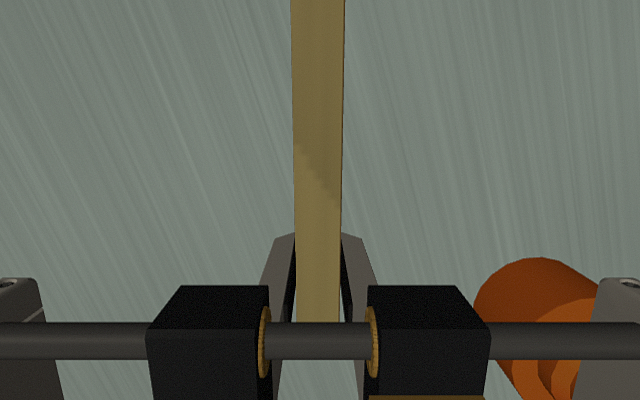

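```bash
python3 - <<'E'
from h import *
f=lambda p:(np.array(p,float)+.5)/4-.5+[120,130]
T=cal('top')
s=unproj(f([(522,264)]),.045,T)[0]
P=f([(473,264),(571,264),(522,215),(522,313)]);print('stand',s,unproj(P,.045,T))
print('cup',unproj(f([(502,384)]),.015,T),'disc',unproj(f([(233,226)]),0,T))
print('barrear',unproj(f([(617,240),(587,334)]),.03,T), unproj(f([(617,240),(587,334)]),.03,T).mean(0))
r=np.array([.5548,.3670]);a=-.0857
R=np.array([[np.cos(a),-np.sin(a)],[np.sin(a),np.cos(a)]])
print('stand in rack frame',R.T@(s-r))
E
```

```text
stand [0.57185644 0.16254081] [[0.57193566 0.19735301]
 [0.57177713 0.1276845 ]
 [0.60715142 0.16304369]
 [0.53678926 0.16204119]]
cup [[0.48739951 0.18111777]] disc [[0.60595649 0.38506555]]
barrear [[0.59095628 0.09673912]
 [0.52267927 0.11777262]] [0.55681778 0.10725587]
stand in rack frame [ 0.03449456 -0.20224887]
```

Call:
drive_tool(
  increments=[
    [[0,0,0],[0,-5,0],0],
    [[0,0,0],[0,-8,0],0],
    [[0,0,0],[0,-8,0],0],
    [[0,0,0],[0,-8,0],0],
    [[0,0,0],[0,-8,0],0],
    [[0,0,0],[0,-8,0],0],
    [[0,0,0],[0,-7,0],0],
    [[0,0,0],[0,-4,0],0],
    [[0,0,-1.25],[4.3,-1,0],0],
    [[0,0,-1.25],[4.3,-1,0],0],
    [[0,0,-1.25],[4.3,-1,0],0],
    [[0,0,-1.25],[4.3,-1,0],0],
    [[0,0,-1.25],[4.3,-1,0],0],
    [[0,0,-1.25],[4.3,-1,0],0],
    [[0,0,-1.25],[4.3,-1,0],0],
    [[0,0,-1.25],[4.3,-1,0],0],
    [[0,0,-1.25],[4.3,-1,0],0],
    [[0,0,-1.25],[4.3,-1,0],0],
    [[0,0,0],[0,0,0],0],
  ],
)

```text
time_s: 17.7
ee_pos: [0.5761, 0.0331, 0.0226]
eef_rot: [3.141, -0.0, -0.084]
force: [-3.1, -4.7, 7.3]
grip_width: 0.0215
```

```bash
python3 plan.py .5875 .189 .0225 -.0857; python3 - <<'E'
from h import *
for n in('scene','top'):
    cv2.imwrite(f'pics/{n}8.png',ctrl.camera(n)[:,:,::-1])
crop(cv2.imread('pics/top8.png'),120,140,160,110,5,'pics/c12.png')
crop(cv2.imread('pics/scene8.png'),280,70,160,120,5,'pics/c13.png')
E
```

```text
t 17.7 pos [0.5761 0.0331 0.0226] rpy [ 3.1408e+00 -3.0000e-04 -8.4000e-02] w 0.0215 F [-3.1 -4.7  7.3] q [-0.01  0.6   1.6  -0.    0.94  0.08]
shift(now axes) mm [  -1.7 -156.3    0. ] shift(target axes) [-2.000e+00 -1.563e+02  1.000e-01] turn deg [ 0.05 -0.02  0.1 ]
```

View pics/c12.png

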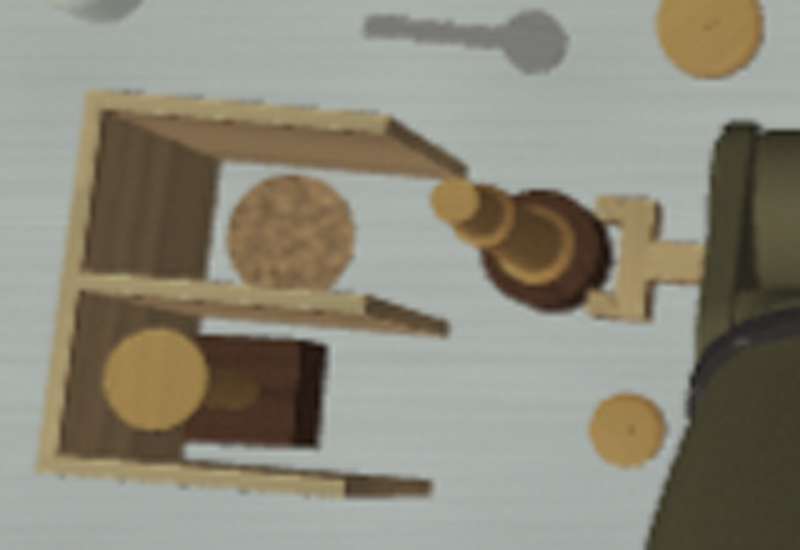

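View pics/c13.png

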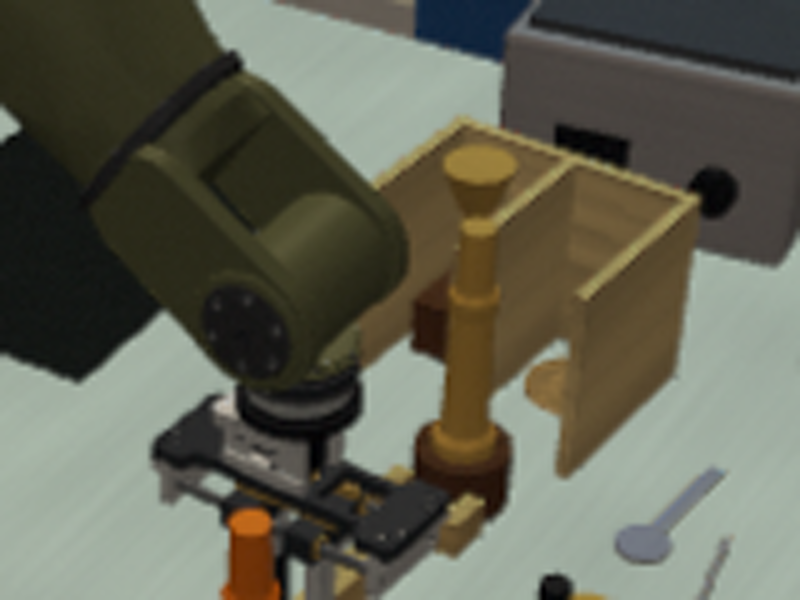

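```bash
python3 - <<'E'
from h import *
f=lambda p:(np.array(p,float)+.5)/5-.5+[120,140]
T=cal('top')
s=unproj(f([(546,250)]),.045,T)[0]
b=unproj(f([(657,197),(651,321)]),.03,T)
d=unproj(f([(291,237),]),0,T)[0]
r=np.array([.5548,.3670]);a=-.0857
R=np.array([[np.cos(a),-np.sin(a)],[np.sin(a),np.cos(a)]])
inn=unproj(f([(466,177),(448,336)]),0,T)
print('stand',s,'bar',b,b.mean(0),'disc',d)
tcp=np.array([.5761,.0331]);
for n,p in [('stand',s),('barmid',b.mean(0)),('disc',d),('tcp',tcp),('stand by tcp',tcp+.1963*np.array([.084,.9965]))]: print(n,R.T@(p-r))
print('mouth ends',[R.T@(p-r) for p in inn])
v=b[0]-b[1];print('bar dir ang',np.arctan2(v[1],v[0]))
E
```

```text
stand [0.58930614 0.22345721] bar [[0.62223071 0.16335724]
 [0.54981665 0.16579652]] [0.58602368 0.16457688] disc [0.60333159 0.38520011]
stand [ 0.04666607 -0.14006243]
barmid [ 0.04843552 -0.19900763]
disc [0.04679564 0.02228739]
tcp [ 0.04980204 -0.33085141]
stand by tcp [ 0.04948721 -0.13454497]
mouth ends [array([ 0.09143554, -0.07689966]), array([-0.00426095, -0.0767697 ])]
bar dir ang -0.03367239051583988
```

Call:
drive_tool(
  increments=[
    [[0,0,0],[0,-4,0],0],
    [[0,0,0],[-0.2,-7,0],0],
    [[0,0,0],[-0.2,-8,0],0],
    [[0,0,0],[-0.2,-8,0],0],
    [[0,0,0],[-0.2,-8,0],0],
    [[0,0,0],[-0.2,-8,0],0],
    [[0,0,0],[0,-8,0],0],
    [[0,0,0],[0,-8,0],0],
    [[0,0,0],[0,-8,0],0],
    [[0,0,0],[0,-8,0],0],
    [[0,0,0],[0,-7,0],0],
    [[0,0,0],[0,-4,0],0],
    [[0,0,0],[0,0,0],0],
  ],
)

```text
time_s: 19.42
ee_pos: [0.5826, 0.1191, 0.0226]
eef_rot: [3.141, -0.001, -0.084]
force: [-0.3, -2.0, 5.4]
grip_width: 0.0217
```

```bash
python3 plan.py .5875 .189 .0225 -.0857; python3 - <<'E'
from h import *
for n in('scene','top'):
    cv2.imwrite(f'pics/{n}9.png',ctrl.camera(n)[:,:,::-1])
crop(cv2.imread('pics/top9.png'),120,140,160,110,5,'pics/c14.png')
crop(cv2.imread('pics/scene9.png'),280,70,160,120,5,'pics/c15.png')
E
```

```text
t 19.43 pos [0.5826 0.1191 0.0226] rpy [ 3.1412e+00 -1.2000e-03 -8.4400e-02] w 0.0217 F [-0.3 -2.   5.4] q [ 0.14  0.63  1.55 -0.    0.96  0.23]
shift(now axes) mm [ -1.  -70.1   0.1] shift(target axes) [ -1.1 -70.1   0.1] turn deg [ 0.02 -0.07  0.08]
```

View pics/c14.png

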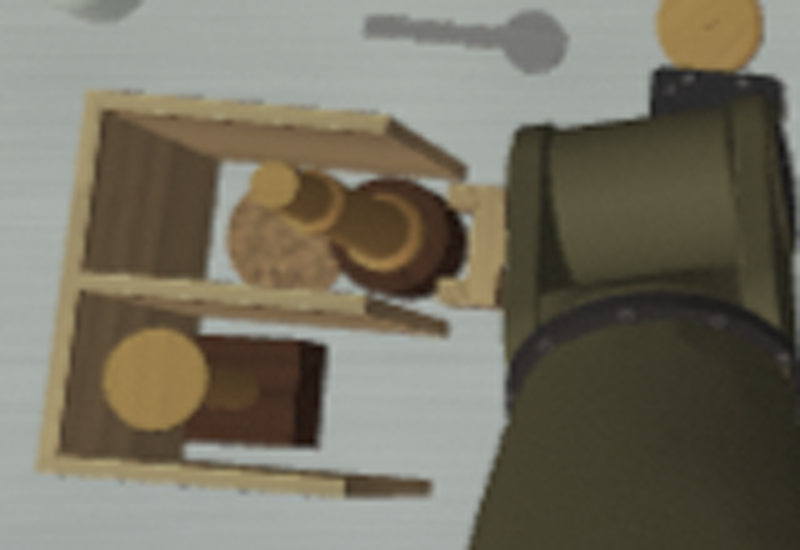

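View pics/c15.png

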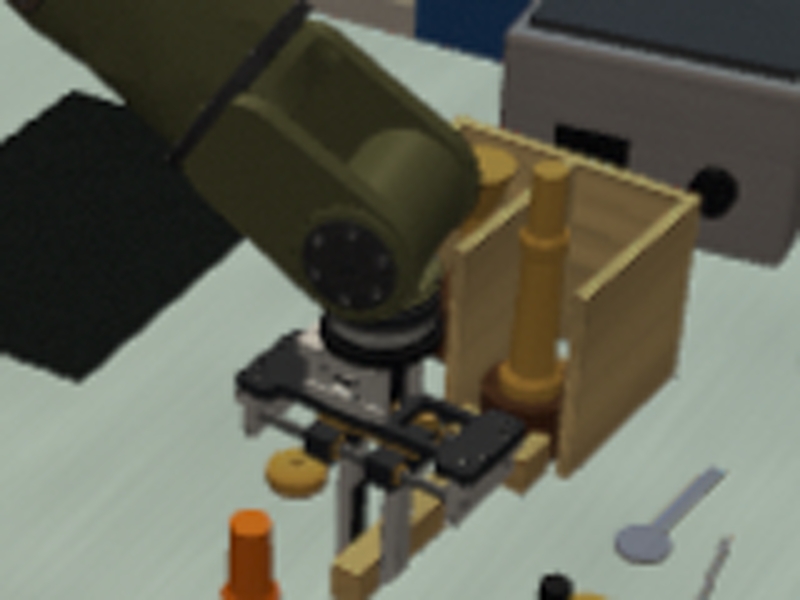

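```bash
python3 - <<'E'
from h import *
f=lambda p:(np.array(p,float)+.5)/5-.5+[120,140]
T=cal('top')
r=np.array([.5548,.3670]);a=-.0857
R=np.array([[np.cos(a),-np.sin(a)],[np.sin(a),np.cos(a)]])
for n,p,z in [('stand',(402,238),.045),('tubetop',(274,184),.215),('disc',(291,237),0),('prong tips',(449,193),.03),('p2',(437,287),.03)]: print(n,R.T@(unproj(f([p]),z,T)[0]-r))
print('by tcp',R.T@(np.array([.5826,.1191])+.1963*np.array([.0843,.9965])-r))
S=cal('scene')
g=lambda p:(np.array(p,float)+.5)/5-.5+[280,70]
print('scene tubetop',R.T@(unproj(g([(552,166)]),.215,S)[0]-r))
E
```

```text
stand [ 0.04669028 -0.0578463 ]
tubetop [ 0.04853693 -0.04987472]
disc [0.04679564 0.02228739]
prong tips [ 0.07681936 -0.07699948]
p2 [ 0.02166925 -0.07619156]
by tcp [ 0.04866085 -0.04829918]
scene tubetop [ 0.04900072 -0.04880275]
```

Call:
drive_tool(
  increments=[
    [[0,0,0],[0,-4,0],0],
    [[0,0,0],[-0.2,-7,0],0],
    [[0,0,0],[-0.2,-8,0],0],
    [[0,0,0],[-0.2,-8,0],0],
    [[0,0,0],[-0.2,-8,0],0],
    [[0,0,0],[-0.2,-8,0],0],
    [[0,0,0],[0,-8,0],0],
    [[0,0,0],[0,-8,0],0],
    [[0,0,0],[0,-6,0],0],
    [[0,0,0],[0,-4,0],0],
    [[0,0,0],[0,-2,0],0],
    [[0,0,0],[0,0,0],0],
    [[0,0,0],[0,0,0],0],
  ],
)

```text
time_s: 21.15
ee_pos: [0.5876, 0.1896, 0.0227]
eef_rot: [3.141, -0.001, -0.085]
force: [-0.4, -4.7, 6.0]
grip_width: 0.0214
```

```bash
python3 plan.py .5875 .189 .0225 -.0857; python3 - <<'E'
from h import *
for n in('scene','top'):
    cv2.imwrite(f'pics/{n}10.png',ctrl.camera(n)[:,:,::-1])
crop(cv2.imread('pics/top10.png'),120,140,160,110,5,'pics/c16.png')
crop(cv2.imread('pics/scene10.png'),280,70,160,120,5,'pics/c17.png')
E
```

```text
t 21.15 pos [0.5876 0.1896 0.0227] rpy [ 3.141e+00 -1.100e-03 -8.460e-02] w 0.0214 F [-0.4 -4.7  6. ] q [ 0.25  0.67  1.48 -0.    0.99  0.34]
shift(now axes) mm [-0.1  0.6  0.2] shift(target axes) [-0.1  0.6  0.2] turn deg [ 0.04 -0.06  0.06]
```

View pics/c16.png

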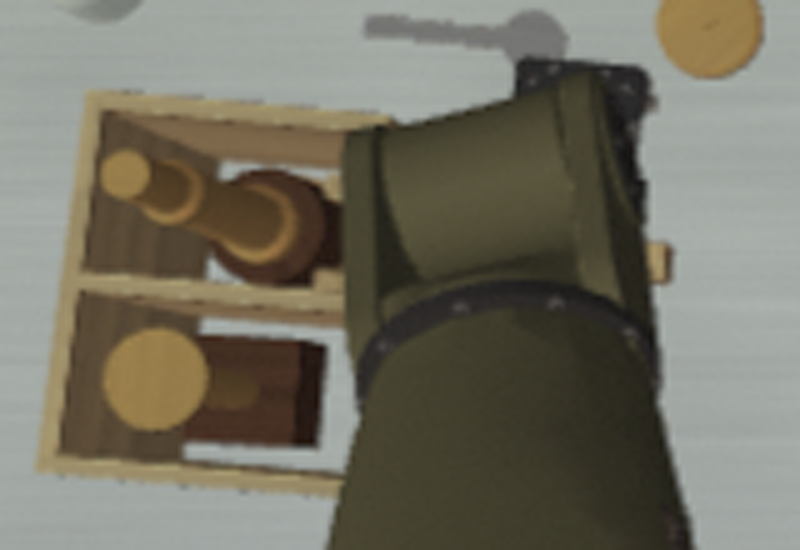

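View pics/c17.png

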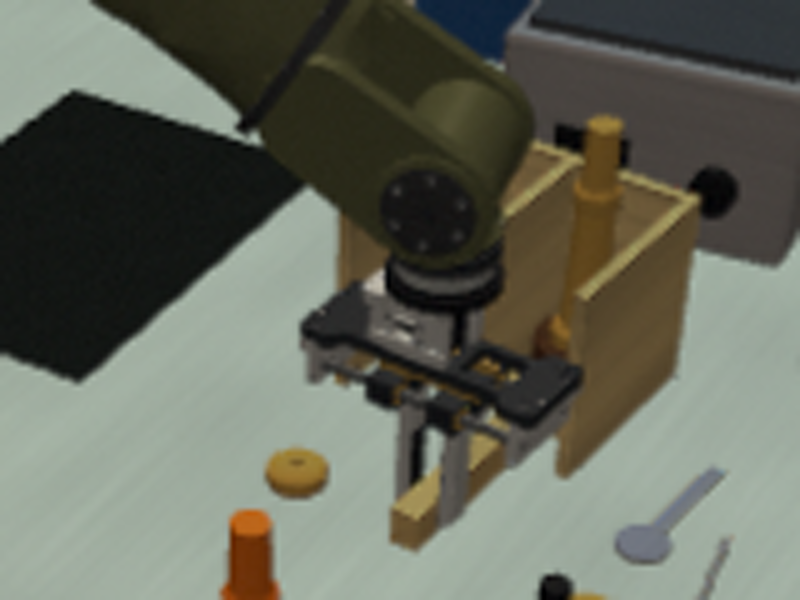

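```bash
python3 - <<'E'
from h import *
f=lambda p:(np.array(p,float)+.5)/5-.5+[120,140]
T=cal('top')
r=np.array([.5548,.3670]);a=-.0857
R=np.array([[np.cos(a),-np.sin(a)],[np.sin(a),np.cos(a)]])
for n,p,z in [('stand',(265,227),.045),('tubetop',(127,175),.215),('pusher tail',(645,262),.03)]: print(n,R.T@(unproj(f([p]),z,T)[0]-r))
print('by tcp',R.T@(np.array([.5876,.1896])+.1963*np.array([.0845,.9965])-r))
S=cal('scene')
g=lambda p:(np.array(p,float)+.5)/5-.5+[280,70]
print('scene tubetop',R.T@(unproj(g([(605,124)]),.215,S)[0]-r))
E
```

```text
stand [0.04647513 0.02021422]
tubetop [0.0469822  0.01996688]
pusher tail [ 0.04613835 -0.19400922]
by tcp [0.04764716 0.02237343]
scene tubetop [0.04950806 0.01823583]
```

Call:
drive_tool(
  increments=[
    [[0,0,0],[0,4,0],0],
    [[0,0,0],[0,8,0],0],
    [[0,0,0],[0,12,0],0],
    [[0,0,0],[0,14,0],0],
    [[0,0,0],[0,14,0],0],
    [[0,0,0],[0,14,0],0],
    [[0,0,0],[0,14,0],0],
    [[0,0,0],[0,14,0],0],
    [[0,0,0],[0,14,0],0],
    [[0,0,0],[0,12,0],0],
    [[0,0,0],[0,6,0],0],
    [[0,0,0],[0,0,0],0],
    [[0,0,0],[0,0,0],0.6],
    [[0,0,0],[0,0,0],0.6],
    [[0,0,0],[0,0,0],0.6],
    [[0,0,0],[0,0,0],0.6],
    [[0,0,0],[0,0,0],0.6],
  ],
)

```text
time_s: 23.38
ee_pos: [0.5765, 0.0646, 0.0219]
eef_rot: [3.142, 0.0, -0.084]
force: [0.4, 0.2, 0.2]
grip_width: 0.0567
```

Call:
drive_tool(
  increments=[
    [[0,0,0],[0,0,-15],0.6],
    [[0,0,0],[0,0,-30],0.6],
    [[0,0,0],[0,0,-40],0.6],
    [[0,0,0],[0,0,-40],0.6],
    [[0,0,0],[0,0,-40],0.6],
    [[0,0,0],[0,0,-40],0.6],
    [[0,0,0],[-40,0,-30],0.6],
    [[0,0,0],[-50,0,0],0.6],
    [[0,0,0],[-50,0,0],0.6],
    [[0,0,0],[-40,0,0],0.6],
    [[0,0,0],[0,0,0],0.6],
  ],
)

```text
time_s: 24.75
ee_pos: [0.3957, 0.0799, 0.2585]
eef_rot: [-3.141, -0.003, -0.084]
force: [0.1, -0.1, 0.1]
grip_width: 0.0562
```

```bash
python3 plan.py .5875 .189 .0225 -.0857; python3 - <<'E'
from h import *
for n in('scene','top'):
    cv2.imwrite(f'pics/{n}11.png',ctrl.camera(n)[:,:,::-1])
crop(cv2.imread('pics/top11.png'),120,140,160,110,5,'pics/c18.png')
E
```

```text
t 24.75 pos [0.3957 0.0799 0.2585] rpy [-3.1411e+00 -2.6000e-03 -8.3700e-02] w 0.0562 F [ 0.1 -0.1  0.1] q [ 0.11 -0.07  1.84  0.    1.36  0.19]
shift(now axes) mm [ 181.4 -124.6  236.5] shift(target axes) [ 181.7 -125.1  236. ] turn deg [-0.03 -0.15  0.12]
```

View pics/c18.png

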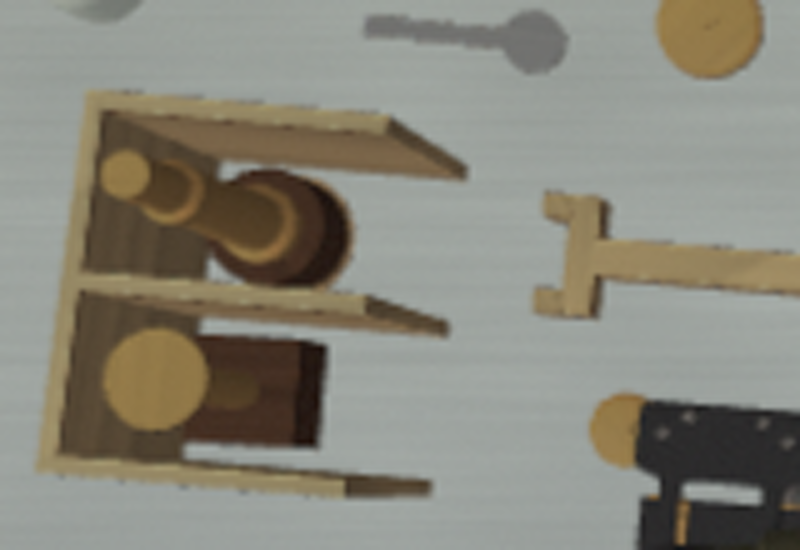

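View pics/scene11.png

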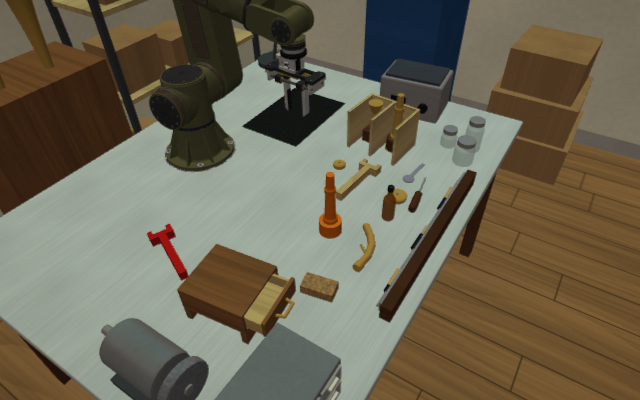

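View pics/top11.png

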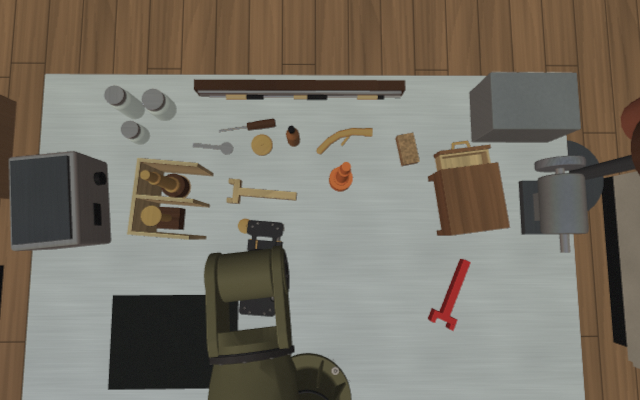

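The stand sits on the disc with a thin cork rim showing at crop (350,235). The pusher lies flat outside the rack with its prong tips at about (540,205) and (535,300). The bystanders look unmoved.

```bash
python3 - <<'E'
from h import *
f=lambda p:(np.array(p,float)+.5)/5-.5+[120,140]
T=cal('top'); d=np.array([.604,.385])
s=unproj(f([(271,226)]),.045,T)[0];h=unproj(f([(543,253)]),.03,T)[0]
print('stand-disc',(s-d)*1e3,'head-disc',np.linalg.norm(h-d))
a=cv2.imread('pics/top0.png').astype(int);b=cv2.imread('pics/top11.png').astype(int)
m=(np.abs(a-b).max(2)>30)
for n,(x0,y0,x1,y1) in dict(bottle_cup_slick_driver=(190,115,305,160),neck=(310,122,378,158),cork=(392,128,425,170),neigh=(135,205,190,235),orange=(325,158,360,195)).items(): print(n,m[y0:y1,x0:x1].sum())
print(ctrl.hand_in())
E
```

```text
stand-disc [-0.59564143 -5.21316041] head-disc 0.15697192186512082
bottle_cup_slick_driver 0
neck 0
cork 0
neigh 0
orange 0
the job is handed in; nothing more can be done
None
```

The stand is home on the cork disc and the job was handed in at about 25 s of the 64 s allowed. No verdict was reported.

- **Pusher out:** I drew the pusher out from under the drawer unit, laid it flat on the open counter and let go. I then took it again about 30 mm from the tail end.
- **Push:** I slid the stand by its foot, first in a straight line to the bay's middle line. There I turned the pusher in line with the bay and went straight in. The gripper stayed outside the rack.
- **Pusher away:** I drew the pusher back out of the bay, let it go flat on the counter and lifted the arm clear.

**Last checks, from the camera pictures:**

| Check | Result |
|---|---|
| Stand's distance from the disc centre | About 5 mm in the last picture, about 1 to 5 mm from the other estimates (limit 18 mm) |
| Stand upright | It looked upright; just before the pusher was withdrawn, foot and tube top measured within about 3 mm of each other |
| Pusher's prongs from the disc centre | About 157 mm (must be over 100 mm); the tail is farther away |
| Bottle, large key cup, pad slick, screwdriver, neck, cork block, neighbour and orange look-alike | No pixel change in the top view |

The arm partly hid the small key cup in the last top view, so I could not compare it there. It looked in place in the scene view, and I did not compare the red look-alike pusher beyond seeing it in place. No check failed. Position estimates from the camera and from the tool pose differed by up to about 10 mm during the push, and by about 2 mm once the stand was home.

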